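# Unlatch the tile press and hold its arm raised

### The job

Open the tile press so the tile can be taken out: pull the yellow latch grip sideways (to the left as the robot sees it, away from the coil) against its spring until the latch is clear of the ball, lift the red press arm off the ball by that grip, and finish while still holding the arm by the grip, still, with its front end raised about 10 cm. Leave the tile on the press bed and the other things on the table where they are.

Things in the scene. Friction and masses are not known exactly. Their poses are not given: they have to be found in the camera images.
- press: Fixed bench-top tile press: grey base plate 360 x 180 x 20 mm on the table. Origin at the centre of the plate's underside, z up. Its -x end is the front (towards the robot), where a steel ball stud (ball 36 mm across, top 88 mm above the table) stands at x = -130 mm, y = 0; at the back two grey hinge cheeks, tops 110 mm above the table, carry the red arm on an axis parallel to y through x = +140 mm, z = 85 mm. Its y axis is the direction of the latch's pull.
- latch_grip: Yellow upright grip, 28 mm along the press's x, 14 mm along its y, 56 mm tall, rigidly fixed on the latch slide on top of the coupler at the arm's front end. Origin at the centre of its underside, 107 mm above the table when the arm is down; axes parallel to the press's when the arm is down. The steel slide plate beneath it (28 x 53 mm) has its top at the grip's underside; nothing else around it stands higher than 108 mm (arm down).
- grip_center (a point): Centre of the yellow grip (half-way up, 135 mm above the table when the arm is down); 270 mm in front of and 50 mm above the hinge axis. Moves with latch and arm: 10 cm of rise is about 0.40 rad of arm, and brings it about 41 mm towards the hinge.
- latch (a joint): Sideways travel of the latch and its grip along the press's +y, to the left as seen from the robot (m), 0 = home with its blade hooked under the ball, stop at 0.020. The blade is clear of the ball from about 0.009 on; aim for about 0.015 (a soft wrist lags behind its command here, so check it). The spring pushes it home with about 3 N at 0 and 8 N at 0.017. It must be held out until the arm has risen about 45 mm at the front; the arm cannot rise with the latch home.
- press_arm (a joint): Angle of the red press arm (rad), 0 = down on the ball, growing as its front end rises, stop at 0.75. The arm with latch weighs about 0.7 kg (3 to 6 N to lift at the grip) and falls back if let go.
- tile: Terracotta tile 125 x 125 x 12 mm lying loose on the press bed (32 mm above the table), under the arm's aluminium platen with a gap of 4 mm. Origin at the centre of its underside. Leave alone.
- tub: Yellow plastic tub of clay lumps, 86 mm across, 70 mm tall, standing on the table. Origin at the centre of its underside. Leave alone.
- batten: Light wooden batten 170 x 45 x 20 mm lying flat on the table. Origin at the centre of its underside. Leave alone.
- scraper: Dark steel scraper blade 100 x 55 x 6 mm lying flat on the table. Origin at the centre of its underside. Leave alone.

How it is judged:
By the outcome, as a careful person would: the job done as asked, in the order asked, and still so for the second after the job is handed in, while the arm keeps its last pose, push and grip.
It also fails if it takes over 32 s, if anything falls off the work surface, if the arm or the gripper's body presses on something with over 40 N, if the wrist force passes 120 N, or if a joint passes its speed limit or range.

### The arm

A 6-joint arm with a two-finger parallel gripper is mounted at the origin on the work surface. World frame = base frame: x ahead of the robot, y to its left, z up, the work surface at z = 0. Lengths are in mm, angles in rad, forces in N, time in s.
With the tool pointing down it reaches from about 350 to 775 mm from the base axis. Payload 7.3 kg.
Tool frame: the origin (TCP) lies between the finger pads; the fingertips stand 14 mm ahead of it and the grasp point (between the pads) lies 5 mm behind it; z points along the fingers, y is the line along which they close (so a half turn about z gives the same grasp; the last joint's range is limited). The gripper opens to 92 mm and grips with 3 to 60 N. Pads are 19 mm wide; open, the fingers measure 130 mm over their backs; the gripper's body (75 mm by 190 mm) begins 47 mm behind the grasp point.
Start: joints at [1.182, 0.342, 1.524, -0, 1.275, -0.146], TCP at [126.205, 509.623, 240.741] pointing down, gripper open.
Joint ranges: [-2.53, 2.53], [-0.77, 2.02], [0.04, 2.7], [-1, 4.14], [0.28, 2.66], [-3.11, 3.11]. Speed limits (rad/s): [2.57, 2.57, 3.14, 3.14, 3.14, 3.14].

### API

Orientations are given as [roll, pitch, yaw] about the fixed x, y, z axes, in that order (R = Rz(yaw) Ry(pitch) Rx(roll)).
In Python, from plant import get_obs, cams, close_job gives the robot as it stands. The module is installed in compiled form; this text tells all that it offers.
- The arm moves only by the shell command python3 -m creep 'ROWS'. ROWS is JSON, a list of rows, each an object of numbers: "hand": the opening, from 0 (shut) to 1 (fully open); "tx", "ty", "tz": the shift along the tool's x, y, z in m; "spin": the turn about the tool's z in degrees. In form: [{"hand": .., "tx": .., "ty": .., "tz": .., "spin": ..}, ...]. A call has 1 to 5 rows; each row shifts and turns the commanded pose from where the row before left it, along the tool's axes as they then stand; what a row does not reach is not made up. A row lasts 1/8 s, in which the tool goes at most 62.5 mm and 10.7 degrees, less where a joint would pass 70% of its speed; a pose out of reach is approached as far as the arm can. A call is refused whole if a number of a shift passes 0.0625 or a number of a turn 10.7, either way. A call with a gripper value outside its range is refused whole. The fingers move at their own pace and stop on an object; the grip force is fixed at half the most. Time passes only in rows, so rows that do not move let the fingers close. It gives the time, the measured TCP pose, the force, the opening and the grip force at its end, in the units of the state.
- get_obs(): the state, without advancing time (a new reading comes with each control period).
- cams.capture(name): name is "scene" or "top" or "wrist"; returns a dict with "color" (420x560x3 uint8, red, green, blue), "K" (3x3 intrinsics, pixels), "R" (3x3) and "t" (3): a world point X has camera coordinates R X + t. Camera axes: x right, y down, z forward; pixel columns grow to the right and rows downward; lengths in mm; the calibration is good to about 2 mm. A picture is of the moment at which its call begins. There is no depth.
- close_job(): hands the job in; it is judged then, once.
The state is a dict: "time": time; "joint_positions": joint angles; "dq": joint speeds; "tau": joint torques, N m; "tool_pos": TCP position; "tcp_rot": TCP orientation; "contact_force": force on the tool from outside, world axes, zero at the start; "moment": the same for the moment, N m; "grip_width": finger opening in mm; "finger_force": force on a finger pad.
Only numpy, scipy, OpenCV 4.12 (cv2) and the standard library are available. Lean on these libraries where they do the work, as an engineer would, in place of code of your own. Each camera call takes 0.05 s, during which the arm holds its last target. There are 200 camera calls.

## Working session

There is one attempt and no reset: what is moved stays moved. The work goes in short steps, Python scripts to look and compute and a shell command to move; the robot and the scene stay as the last step left them, time stands still between calls to the robot, and variables do not carry over. Pictures are saved under pics/ and viewed, at most 10 in all, crops included, and the job is handed in when it is done.

```bash
mkdir -p pics; python3 - <<'E'
from plant import get_obs,cams
import cv2,numpy as np
o=get_obs();print(o)
ims=[]
for n in("scene","top"):
    c=cams.capture(n);np.savez(f"{n}.npz",**c);print(n,c["K"].tolist(),c["R"].round(3).tolist(),c["t"])
    cv2.imwrite(f"pics/{n}0.png",c["color"][:,:,::-1])
E
```

```text
{'time': 0.0, 'joint_positions': array([ 1.18197365e+00,  3.42759203e-01,  1.52500635e+00, -3.64036993e-05,
        1.27537261e+00, -1.46004330e-01]), 'dq': array([-0.00013778, -0.00127907, -0.00048387,  0.00205693,  0.00032721,
       -0.00051253]), 'tau': array([ 1.63077697e-03, -4.31246138e+01, -2.44218957e+01,  7.19641708e-02,
        5.60781977e-02, -1.52619355e-04]), 'tool_pos': array([126.07813753, 509.25075651, 240.02972332]), 'tcp_rot': array([-3.14005852e+00, -1.90410489e-04,  2.89878478e+00]), 'contact_force': array([-0.35639516, -0.65039369,  0.97530864]), 'moment': array([-0.0013498 , -0.01466602,  0.0391763 ]), 'finger_force': 0.0, 'grip_width': 91.83583953812585}
scene [[451.28758109475336, 0.0, 279.6536388606874], [0.0, 451.28758109475336, 207.05136196787265], [0.0, 0.0, 1.0]] [[-0.706, 0.708, 0.007], [0.568, 0.571, -0.593], [-0.424, -0.414, -0.805]] [ 357.82624228 -313.58755219 1531.02334814]
top [[400.23460763988294, 0.0, 282.02049808811245], [0.0, 400.23460763988294, 205.6084957315432], [0.0, 0.0, 1.0]] [[-0.014, -1.0, -0.026], [-0.995, 0.016, -0.097], [0.098, 0.024, -0.995]] [  82.91918595  574.9670985  1062.13348391]
```

View pics/scene0.png

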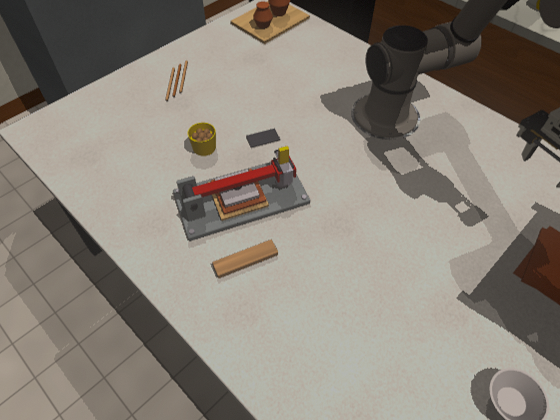

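View pics/top0.png

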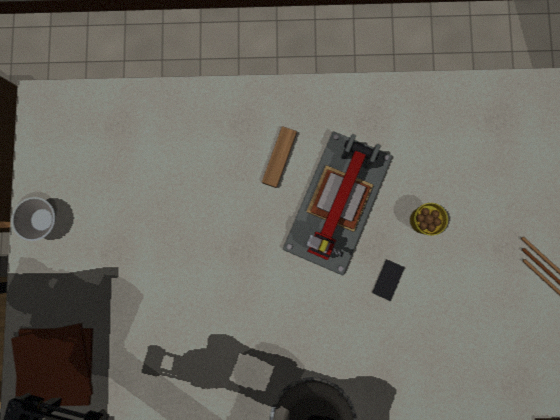

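Scene view: the yellow grip is at about (283,155), the red arm runs back to the hinge at (187,190), and the tub is at (202,138). Top view: grip at about (321,243), hinge at about (362,150), plate corners near (334,132), (392,157), (345,273) and (283,248).

```bash
cat > h.py <<'E'
import numpy as np,cv2
def ray(c,uv):
    d=c["R"].T@np.linalg.inv(c["K"])@np.array([*uv,1.]);return -c["R"].T@c["t"],d
def onz(c,uv,z):
    o,d=ray(c,uv);return o+d*(z-o[2])/d[2]
def tri(a,ua,b,ub):
    o1,d1=ray(a,ua);o2,d2=ray(b,ub);s=np.linalg.lstsq(np.c_[d1,-d2],o2-o1,rcond=None)[0]
    p,q=o1+s[0]*d1,o2+s[1]*d2;return (p+q)/2,np.linalg.norm(p-q)
def yellow(c):
    h=cv2.cvtColor(c["color"],cv2.COLOR_RGB2HSV);return cv2.inRange(h,(22,140,60),(35,255,255))
def blobs(m,amin=15):
    n,l,s,ce=cv2.connectedComponentsWithStats(m);return [(ce[i].round(1),s[i].tolist()) for i in range(1,n) if s[i][4]>=amin]
E
python3 - <<'E'
from h import *
S=dict(np.load("scene.npz"));T=dict(np.load("top.npz"))
for c in(S,T):
    print([b for b in blobs(yellow(c))])
# red arm & plate in top
h=cv2.cvtColor(T["color"],cv2.COLOR_RGB2HSV)
red=cv2.inRange(h,(0,200,70),(5,255,255))|cv2.inRange(h,(174,200,70),(180,255,255))
red[:, :200]=0
k=cv2.findContours(red,0,2)[0];k=max(k,key=cv2.contourArea);print("red",cv2.minAreaRect(k))
x,y,w,hh=270,120,140,165
big=cv2.resize(T["color"][y:y+hh,x:x+w],None,fx=3.6,fy=3.6,interpolation=cv2.INTER_CUBIC)
b2=cv2.resize(S["color"][130:250,160:320],None,fx=3.6,fy=3.6,interpolation=cv2.INTER_CUBIC)[:, :]
print(big.shape,b2.shape)
cv2.imwrite("pics/topcrop.png",big[:,:,::-1])
for uv in((334,132),(392,157),(345,273),(283,248)):print(onz(T,uv,20).round(0))
E
```

```text
[(array([537.4,   4.3]), [536, 0, 4, 10, 24]), (array([202.7, 139.3]), [188, 123, 28, 32, 537]), (array([283.5, 154.4]), [279, 146, 10, 18, 154])]
[(array([432.2, 218.3]), [414, 203, 34, 32, 426]), (array([323. , 245.2]), [319, 240, 9, 12, 71])]
red ((341.1896667480469, 194.22415161132812), (15.756773948669434, 91.12667846679688), 23.198591232299805)
(594, 504, 3) (432, 576, 3)
[781. -73.  20.]
[ 707. -231.   20.]
[392. -93.  20.]
[461.  73.  20.]
```

View pics/topcrop.png

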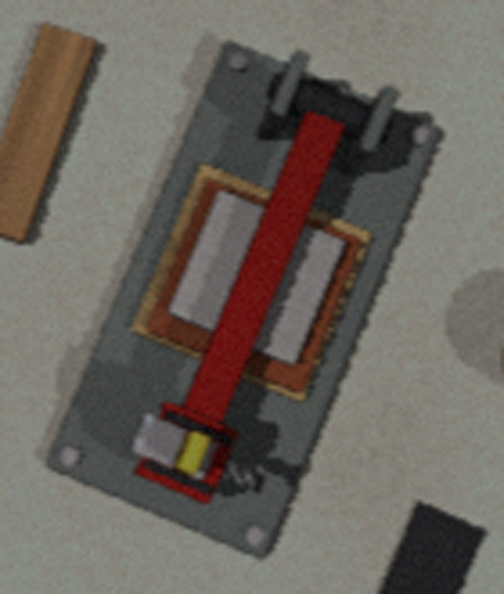

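Top crop: plate corners at crop (225,42), (440,133), (265,555), (48,465); grip at (194,452), the slide plate to its left at (158,437), the coil to its right at (242,475).

```bash
python3 - <<'E'
from h import *
S=dict(np.load("scene.npz"));T=dict(np.load("top.npz"))
P=np.array([onz(T,(u/3.6+270-.4,v/3.6+120-.4),20) for u,v in((225,42),(440,133),(265,555),(48,465))])
print(P.round(0).tolist())
c=P.mean(0); d=(P[0]+P[1]-P[2]-P[3])/2; yaw=np.arctan2(d[1],d[0]); w=(P[0]+P[3]-P[1]-P[2])/2
print("centre",c,"yaw",np.degrees(yaw),np.linalg.norm(d),np.linalg.norm(w),np.degrees(np.arctan2(-w[0],w[1])))
ex=np.array([np.cos(yaw),np.sin(yaw)])
print("grip pred",c[:2]-130*ex, "at latch 0 y=0")
k=max(cv2.findContours(yellow(S)[100:,250:],0,2)[0],key=cv2.contourArea);
g=tri(S,(283.5,154.4),T,(323.2,245.3));print("tri",g)
print("top@163",onz(T,(323.4,245.4),158), "scene@135",onz(S,(283.5,154.4),138))
# red arm dir at z~95
a=np.radians(23.2+90);u=np.array([np.cos(a),np.sin(a)]);m=np.array([341.2,194.2])
p,q=onz(T,m+40*u,95),onz(T,m-40*u,95);print("armyaw",np.degrees(np.arctan2(*(q-p)[[1,0]])),p,q)
E
```

```text
[[783.0, -68.0, 20.0], [708.0, -231.0, 20.0], [390.0, -88.0, 20.0], [459.0, 74.0, 20.0]]
centre [585.1317822  -78.26628542  20.        ] yaw -23.89830793494117 351.4819807898188 177.36408795828112 -23.96358776541991
grip pred [466.27721266 -25.60138914] at latch 0 y=0
tri (array([466.99753063, -26.79017006, 135.61458998]), np.float64(0.5572420503823263))
top@163 [466.98433488 -25.76042588 158.        ] scene@135 [468.43579006 -25.02934543 138.        ]
armyaw -24.47959258293141 [503.2109391  -36.64478215  95.        ] [ 691.36989714 -122.31283616   95.        ]
```

```bash
python3 -m creep '[{"spin":10.1},{"tx":-0.03,"ty":-0.02},{"tx":-0.044,"ty":-0.029},{"tx":-0.044,"ty":-0.029},{"tx":-0.044,"ty":-0.029}]'
```

```text
invalid input at $[0]: expected keys hand, tx, ty, tz, spin
```

All keys are needed in every row.

```bash
python3 -m creep '[{"hand":1,"tx":0,"ty":0,"tz":0,"spin":10.1},{"hand":1,"tx":-0.03,"ty":-0.02,"tz":0,"spin":0},{"hand":1,"tx":-0.044,"ty":-0.029,"tz":0,"spin":0},{"hand":1,"tx":-0.044,"ty":-0.029,"tz":0,"spin":0},{"hand":1,"tx":-0.044,"ty":-0.029,"tz":0,"spin":0}]'
```

```text
time: 0.72
tool_pos: [231.1, 344.5, 240.5]
tcp_rot: [-3.141, 0.0, 2.723]
contact_force: [0.9, -0.7, 0.4]
grip_width: 91.8
finger_force: 0.0
```

```bash
python3 -m creep '[{"hand":1,"tx":-0.044,"ty":-0.029,"tz":0,"spin":0},{"hand":1,"tx":-0.044,"ty":-0.029,"tz":0,"spin":0},{"hand":1,"tx":-0.044,"ty":-0.029,"tz":0,"spin":0},{"hand":1,"tx":-0.044,"ty":-0.029,"tz":0,"spin":0},{"hand":1,"tx":-0.044,"ty":-0.029,"tz":0,"spin":0}]'
python3 -m creep '[{"hand":1,"tx":-0.044,"ty":-0.029,"tz":0,"spin":0},{"hand":1,"tx":-0.044,"ty":-0.029,"tz":0,"spin":0},{"hand":1,"tx":-0.035,"ty":-0.024,"tz":0,"spin":0},{"hand":1,"tx":-0.024,"ty":-0.016,"tz":0,"spin":0},{"hand":1,"tx":0,"ty":0,"tz":0,"spin":0}]'
```

```text
time: 1.35
tool_pos: [373.2, 122.4, 240.7]
tcp_rot: [3.141, -0.0, 2.722]
contact_force: [0.3, 1.1, 0.6]
grip_width: 92.2
finger_force: 0.0
time: 1.98
tool_pos: [467.4, -26.7, 240.1]
tcp_rot: [-3.141, -0.001, 2.72]
contact_force: [0.1, 0.6, -0.9]
grip_width: 92.2
finger_force: 0.0
```

```bash
python3 - <<'E'
from h import *
from plant import get_obs,cams
print(get_obs()["tool_pos"],get_obs()["tcp_rot"])
c=cams.capture("wrist");np.savez("w1.npz",**c);cv2.imwrite("pics/w1.png",c["color"][:,:,::-1])
m=yellow(c)
for b in blobs(m,60):print(b,onz(c,b[0],163))
print("pred top centre px",[(lambda p:(p[:2]/p[2]).round())(c["K"]@(c["R"]@np.array(q)+c["t"])) for q in((467,-26,163),(467,-26,135))])
E
```

```text
[467.4422028  -26.74138711 240.08105713] [-3.14137391e+00 -9.57710962e-04  2.71983488e+00]
(array([281.4, 221.7]), [271, 194, 22, 55, 1038]) [462.12138667 -23.66328581 163.        ]
pred top centre px [array([281., 230.]), array([281., 218.])]
```

View pics/w1.png

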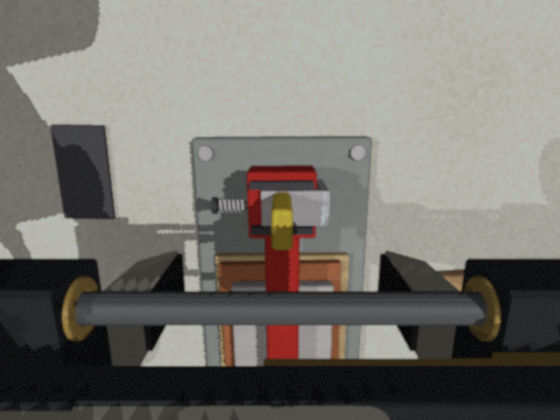

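Wrist view: grip at (281,222), midway between the fingers as predicted (281, 218–230), with the arm square to the gripper. I'll descend to TCP z = 135.

```bash
python3 -m creep '[{"hand":1,"tx":0,"ty":0,"tz":0.03,"spin":0},{"hand":1,"tx":0,"ty":0,"tz":0.03,"spin":0},{"hand":1,"tx":0,"ty":0,"tz":0.025,"spin":0},{"hand":1,"tx":0,"ty":0,"tz":0.015,"spin":0},{"hand":1,"tx":0,"ty":0,"tz":0.005,"spin":0}]'
python3 -m creep '[{"hand":0,"tx":0,"ty":0,"tz":0,"spin":0},{"hand":0,"tx":0,"ty":0,"tz":0,"spin":0},{"hand":0,"tx":0,"ty":0,"tz":0,"spin":0},{"hand":0,"tx":0,"ty":0,"tz":0,"spin":0},{"hand":0,"tx":0,"ty":0,"tz":0,"spin":0}]'
python3 -m creep '[{"hand":0,"tx":0,"ty":0,"tz":0,"spin":0},{"hand":0,"tx":0,"ty":0,"tz":0,"spin":0},{"hand":0,"tx":0,"ty":0,"tz":0,"spin":0},{"hand":0,"tx":0,"ty":0,"tz":0,"spin":0},{"hand":0,"tx":0,"ty":0,"tz":0,"spin":0}]'
```

```text
time: 2.65
tool_pos: [465.9, -24.2, 135.0]
tcp_rot: [-3.141, -0.002, 2.724]
contact_force: [-0.5, -0.0, -0.3]
grip_width: 91.8
finger_force: 0.0
time: 3.28
tool_pos: [467.1, -25.4, 135.8]
tcp_rot: [3.141, 0.0, 2.722]
contact_force: [-0.2, 0.5, 0.2]
grip_width: 46.8
finger_force: 0.0
time: 3.9
tool_pos: [466.9, -25.7, 135.7]
tcp_rot: [-3.141, -0.0, 2.723]
contact_force: [0.2, -3.6, 0.4]
grip_width: 14.1
finger_force: 30.0
```

```bash
python3 -m creep '[{"hand":0,"tx":0,"ty":0.004,"tz":0,"spin":0},{"hand":0,"tx":0,"ty":0.004,"tz":0,"spin":0},{"hand":0,"tx":0,"ty":0.004,"tz":0,"spin":0},{"hand":0,"tx":0,"ty":0.003,"tz":0,"spin":0},{"hand":0,"tx":0,"ty":0,"tz":0,"spin":0}]'
```

```text
time: 4.53
tool_pos: [472.9, -11.9, 135.7]
tcp_rot: [-3.14, -0.0, 2.723]
contact_force: [-2.1, -7.0, 1.1]
grip_width: 13.9
finger_force: 30.0
```

```bash
cat > st.py <<'E'
from h import *
from plant import get_obs
o=get_obs();p0=np.array([466.9,-25.7,135.7]);a=np.radians(-24)
d=o["tool_pos"]-p0;F=o["contact_force"]
r=lambda v:np.array([np.cos(a)*v[0]+np.sin(a)*v[1],-np.sin(a)*v[0]+np.cos(a)*v[1],v[2]]).round(1)
print(o["time"],"d press",r(d),"F press",r(F),o["grip_width"],o["finger_force"],o["moment"].round(2))
E
python3 st.py; python3 - <<'E'
from h import *
from plant import cams
T=cams.capture("top")
S=cams.capture("scene");W=cams.capture("wrist")
print(blobs(yellow(S)),blobs(yellow(W),60))
big=np.hstack([cv2.resize(S["color"][100:220,200:340],None,fx=2.85,fy=2.85),cv2.resize(W["color"][:,140:420],(266,342*400//342))[:342]])
cv2.imwrite("pics/pull.png",big[:,:,::-1]);print(big.shape)
E
```

```text
4.525 d press [-0.1 15.1 -0. ] F press [ 0.9 -7.2  1.1] 13.946273851812865 29.99876707792282 [-1.15  0.47  0.03]
[(array([549.2,   7.1]), [536, 0, 24, 19, 338]), (array([202.3, 139.1]), [188, 123, 28, 32, 524]), (array([281.6, 162.6]), [281, 157, 3, 11, 21])] [(array([280.4, 266.8]), [262, 239, 38, 53, 1647]), (array([280.8, 337.7]), [262, 326, 38, 26, 893])]
(342, 665, 3)
```

View pics/pull.png

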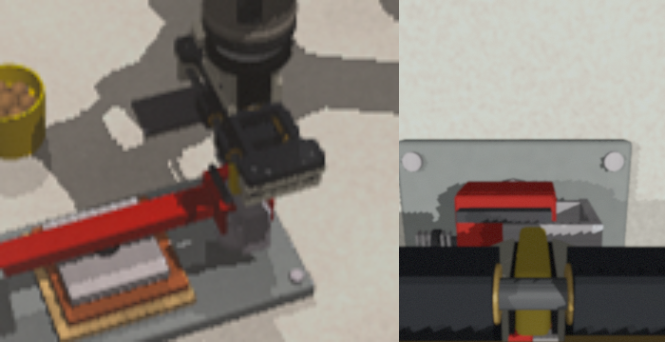

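The latch is out about 15.1 mm against 7.2 N, which agrees with the spring, and the grip is firm between the pads. Now I'll lift along the arc.

```bash
python3 -m creep '[{"hand":0,"tx":-0.0015,"ty":0,"tz":-0.0067,"spin":0},{"hand":0,"tx":-0.0016,"ty":0,"tz":-0.0067,"spin":0},{"hand":0,"tx":-0.0018,"ty":0,"tz":-0.0067,"spin":0},{"hand":0,"tx":-0.002,"ty":0,"tz":-0.0066,"spin":0},{"hand":0,"tx":0,"ty":0,"tz":0,"spin":0}]'; python3 st.py
```

```text
time: 5.3
tool_pos: [478.4, -14.8, 161.5]
tcp_rot: [-3.14, -0.003, 2.723]
contact_force: [-2.1, -7.0, -6.3]
grip_width: 13.8
finger_force: 30.0
5.3 d press [ 6.  14.6 25.8] F press [ 0.9 -7.2 -6.3] 13.823378221138338 29.999510049819946 [-1.02  0.58  0.08]
```

```bash
python3 -m creep '[{"hand":0,"tx":-0.0021,"ty":0,"tz":-0.0065,"spin":0},{"hand":0,"tx":-0.0023,"ty":0,"tz":-0.0065,"spin":0},{"hand":0,"tx":-0.0025,"ty":0,"tz":-0.0064,"spin":0},{"hand":0,"tx":-0.0026,"ty":0,"tz":-0.0064,"spin":0},{"hand":0,"tx":0,"ty":0,"tz":0,"spin":0}]'; python3 st.py
```

```text
time: 5.92
tool_pos: [486.6, -18.5, 187.1]
tcp_rot: [-3.139, -0.004, 2.723]
contact_force: [-3.2, -6.8, -6.0]
grip_width: 13.7
finger_force: 30.0
5.925 d press [15.1 14.6 51.4] F press [-0.2 -7.5 -6. ] 13.73617471042318 29.999518990516663 [-0.92  0.77  0.05]
```

```bash
python3 -m creep '[{"hand":0,"tx":-0.0028,"ty":0,"tz":-0.0063,"spin":0},{"hand":0,"tx":-0.0029,"ty":0,"tz":-0.0062,"spin":0},{"hand":0,"tx":-0.0031,"ty":0,"tz":-0.0061,"spin":0},{"hand":0,"tx":-0.0032,"ty":0,"tz":-0.0061,"spin":0},{"hand":0,"tx":0,"ty":0,"tz":0,"spin":0}]'; python3 st.py
python3 -m creep '[{"hand":0,"tx":-0.0035,"ty":0,"tz":-0.006,"spin":0},{"hand":0,"tx":-0.0035,"ty":0,"tz":-0.006,"spin":0},{"hand":0,"tx":-0.0037,"ty":0,"tz":-0.0058,"spin":0},{"hand":0,"tx":-0.0038,"ty":0,"tz":-0.0057,"spin":0},{"hand":0,"tx":0,"ty":0,"tz":0,"spin":0}]'; python3 st.py
python3 -m creep '[{"hand":0,"tx":0,"ty":0,"tz":0,"spin":0},{"hand":0,"tx":0,"ty":0,"tz":0,"spin":0},{"hand":0,"tx":0,"ty":0,"tz":0,"spin":0},{"hand":0,"tx":0,"ty":0,"tz":0,"spin":0}]'; python3 st.py
python3 - <<'E'
from h import *
from plant import cams
S=cams.capture("scene");T=cams.capture("top");W=cams.capture("wrist")
big=np.hstack([cv2.resize(S["color"][90:250,160:340],None,fx=2.2,fy=2.2)[:352],cv2.resize(T["color"][115:285,260:460],(400,352))])
cv2.imwrite("pics/up.png",big[:,:,::-1]);print(big.shape)
S0=dict(np.load("scene.npz"));T0=dict(np.load("top.npz"));
def hue(c,lo,hi):return cv2.inRange(cv2.cvtColor(c["color"],cv2.COLOR_RGB2HSV),lo,hi)
for a in(S0,S):print([b for b in blobs(yellow(a),200)],[b for b in blobs(hue(a,(9,90,60),(20,255,255)),150)if b[0][0]<330])
E
```

```text
time: 6.55
tool_pos: [497.3, -23.3, 211.6]
tcp_rot: [-3.139, -0.005, 2.723]
contact_force: [-5.1, -5.9, -5.4]
grip_width: 13.8
finger_force: 30.0
6.55 d press [26.8 14.5 75.9] F press [-2.3 -7.5 -5.4] 13.800602452283982 30.000023245811462 [-0.78  0.95  0.09]
time: 7.18
tool_pos: [510.3, -29.2, 235.1]
tcp_rot: [-3.139, -0.006, 2.723]
contact_force: [-6.1, -5.0, -4.2]
grip_width: 13.8
finger_force: 30.0
7.175 d press [41.1 14.5 99.4] F press [-3.5 -7.  -4.2] 13.784440771431296 30.000440776348114 [-0.65  1.19  0.14]
time: 7.68
tool_pos: [510.2, -29.1, 234.9]
tcp_rot: [-3.139, -0.006, 2.723]
contact_force: [-6.2, -5.6, -3.3]
grip_width: 14.1
finger_force: 30.0
7.675 d press [41.  14.5 99.2] F press [-3.3 -7.7 -3.3] 14.052093226369475 30.00021368265152 [-0.67  1.17  0.11]
(352, 796, 3)
[(array([202.7, 139.3]), [188, 123, 28, 32, 537])] [(array([218.6,   6.6]), [204, 0, 40, 19, 344]), (array([269.4,  19.9]), [231, 0, 79, 44, 1696]), (array([ 10.8, 109.1]), [0, 97, 26, 27, 370]), (array([201.8, 134.4]), [192, 128, 21, 13, 187]), (array([239.6, 205.1]), [212, 182, 57, 38, 677]), (array([244.7, 258.1]), [213, 240, 65, 38, 1065])]
[(array([549.2,   7.1]), [536, 0, 24, 19, 340]), (array([202.2, 139.2]), [188, 123, 28, 33, 510])] [(array([218.4,   6.8]), [204, 0, 37, 19, 354]), (array([292.5,   9.2]), [280, 0, 27, 19, 185]), (array([ 10.9, 109.3]), [0, 97, 26, 27, 388]), (array([201.7, 134.7]), [192, 128, 21, 13, 178]), (array([239. , 201.3]), [210, 182, 59, 38, 1141]), (array([244.7, 258.1]), [213, 240, 65, 38, 1069])]
```

View pics/up.png

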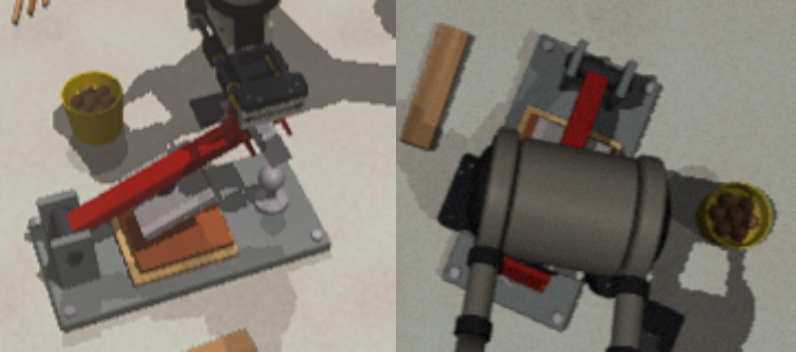

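The arm is clear of the ball and raised about 99 mm. It is steady, the tile is on the bed, and the tub and batten have not moved.

```bash
python3 -c "
from plant import close_job;print(close_job())"
```

```text
the job is handed in; nothing more can be done
None
```

The press is open and the job is handed in: I pulled the latch about 15 mm clear, lifted the arm by the grip to about 99 mm, and it is still held there; the tile is still on the bed, and the tub and batten have not moved (I did not measure the scraper again afterwards).

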